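# Mix the stain bottle on the touch mixer

### The job

At the carver's stall, pick up the tall slim bottle of wood stain and press it, upright, down onto the round pad of the touch mixer until the pad is fully depressed; keep it down for a good second. Then stand the bottle upright on the round log slice and let go of it.

Things in the scene. Friction and masses are not known exactly. Their poses are not given: they have to be found in the camera images.
- bottle: Tall slim closed bottle, loose, upright: plain cylinder 44 mm in diameter, 120 mm tall, amber glass, paper label; top 22 mm is a black cap 40 mm wide. 0.11 to 0.22 kg. Origin: centre of its underside, z up. Two others of the same make stand about, centres 100 mm or more from it and not wanted: a short bottle (44 mm wide, 58 mm tall) and a squat jar (72 mm wide, 50 mm tall).
- mixer_pad (a joint): How far the mixer's sprung pad is pressed down, in m: 0 at rest, 0.012 fully depressed against its stop. The spring needs about 4.5 N to start and 10.5 N at the stop; the bottle's own weight does not press it down. It springs back when let go.
- pad_top (a point): Centre of the top face of the mixer's pad, a flat level black rubber disc 72 mm in diameter; moves with the pad, 94 mm above the table at rest, 82 mm fully depressed. The pad stands in the middle of the mixer's fixed grey housing, a box 130 by 120 mm, 62 mm tall, with a black collar 80 mm in diameter up to 68 mm.
- slice: The round log slice used as a coaster: a fixed flat disc 110 mm in diameter and 18 mm thick, pale wood with dark bark, lying on the table. Origin at the centre of its underside, z up; its top is 18 mm above the origin.
There are look-alikes about, which are no part of the job. What is shaped like the bottle but blue or pink is not meant.

How it is judged (in metres and radians):
On the way:
1. the bottle, upright and standing on the pad, keeps the pad fully depressed for 0.8 s (value of joint mixer_pad above 0.0105 m and horizontal distance between bottle and pad_top below 0.02 m and distance between bottle and pad_top below 0.0215 m and angle between bottle's own z axis and vertical below 0.2 rad), for 0.8 s.
At the end, for the whole second after the job is handed in: The bottle stands at rest and upright (within 8 degrees) on the log slice, its axis within 35 mm of the slice's centre, and the mixer's pad has sprung back up (horizontal distance between bottle and slice below 0.035 m and z of bottle in the frame of slice between 0.014 and 0.023 m and angle between bottle's own z axis and vertical below 0.15 rad and linear speed of bottle below 0.02 m/s and value of joint mixer_pad below 0.003 m); the robot touches nothing.
It also fails if it takes over 45 s, if anything falls off the work surface, if the arm or the gripper's body presses on something with over 40 N, if the wrist force passes 120 N, or if a joint passes its speed limit or range.

### The arm

A 6-joint arm with a two-finger parallel gripper is mounted at the origin on the work surface. World frame = base frame: x ahead of the robot, y to its left, z up, the work surface at z = 0. Lengths are in m, angles in degrees, forces in N, time in s.
With the tool pointing down it reaches from about 0.375 to 0.975 m from the base axis. Payload 3.8 kg.
Tool frame: the origin (TCP) lies midway between the tips of the shut fingers; the grasp point (between the pads) lies 19 mm behind it (env.grip_depth is the distance from the TCP to the grasp point, in m); x points along the fingers, z is the direction in which the jaws open and shut, and the axes are right-handed (so a half turn about x gives the same grasp; the last joint's range is limited). The gripper opens to 85 mm and grips with 20 to 120 N. Pads are 22 mm wide; open, the fingers measure 114 mm over their backs; the gripper's body (76 mm by 85 mm) begins 54 mm behind the grasp point. The pads swing forward as they close: fully open they stand 13 mm farther back than shut.
Start: joints at [-78.318, 15.12, 91.902, -0, 72.978, -2.114], TCP at [0.161, -0.656, 0.231] pointing down, gripper open.
Joint ranges: [-150.88, 150.88], [-54.13, 125.18], [17.81, 147.31], [-75.09, 255.09], [0, 152.58], [-146.25, 146.25]. Speed limits (degrees/s): [147.25, 147.25, 180, 180, 180, 180].

### API

Orientations are given as a 3x3 rotation matrix whose columns are the frame's x, y, z axes.
In Python, from rig import env gives the robot as it stands.
- The arm moves only by the shell command python3 -m creep 'ROWS' [FORCE]. ROWS is JSON, a list of rows, each a list of 3 entries, a list of its own where there are three numbers: the shift along the world's x, y, z as a fraction of full scale, then the turn, a rotation vector about the world's x, y, z as a fraction of full scale, then the closure, from -1 (fully open) to 1 (shut). In form: [[[dx, dy, dz], [rx, ry, rz], gripper], ...]. A call has 1 to 8 rows; each row is the pose to reach, as a shift and turn from the pose commanded when the call began, turning the shorter way round; what a row does not reach only later rows make up. Full scale, the value 1, is 0.1 m for a shift and 180 degrees for a turn. A row lasts 1/12 s, in which the tool goes at most 41.7 mm and 7.16 degrees, less where a joint would pass 70% of its speed; a pose out of reach is approached as far as the arm can. A call with a number of a shift or a turn outside -1 to 1 is refused whole. A call with a gripper value outside its range is refused whole. The fingers move at their own pace and stop on an object; FORCE is the grip in N (left out, the last holds). Time passes only in rows, so rows that repeat a pose let the fingers close. It gives the time, the measured TCP pose, the force and the opening at its end, in the units of the state.
- env.read_state(): the state, without advancing time (a new reading comes with each control period).
- env.get_image(name): name is "scene" or "top" or "wrist"; returns (picture, depth): 420x560x3 uint8, red, green, blue; 420x560 float32, m along the optical axis (not along the pixel's ray), 0 where there is no reading.
- env.get_calibration(name): a dict with "camera_matrix" (3x3 intrinsics, pixels), "R" (3x3) and "t" (3): a world point X has camera coordinates R X + t. Camera axes: x right, y down, z forward; pixel columns grow to the right and rows downward; lengths in m; the calibration is good to about 2 mm. A picture is of the moment at which its call begins: read the wrist's pose just before it. get_calibration takes no time and is no camera call; for the wrist camera it gives the pose at the moment of the call.
- env.close_job(): hands the job in, once; it reports no verdict.
The state is a dict: "time": time; "joint_pos": joint angles; "joint_vel": joint speeds; "joint_torque": joint torques, N m; "tcp_pos": TCP position; "eef_rot": TCP orientation; "contact_force": force on the tool from outside, world axes, zero at the start; "moment": the same for the moment, N m; "opening": finger opening in m.
Only numpy, scipy, OpenCV 4.12 (cv2) and the standard library are available. Lean on these libraries where they do the work, as an engineer would, in place of code of your own. Each camera call takes 0.05 s, during which the arm holds its last target. There are 200 camera calls.

## Working session

There is one attempt and no reset: what is moved stays moved. The work goes in short steps, Python scripts to look and compute and a shell command to move; the robot and the scene stay as the last step left them, time stands still between calls to the robot, and variables do not carry over. Pictures are saved under pics/ and viewed, about 8 in all and at most 12, crops included, and the job is handed in when it is done.

```bash
mkdir -p pics; cat > h.py <<'E'
import numpy as np, cv2
from rig import env
def grab(n):
    c=env.get_calibration(n); im,d=env.get_image(n); return im,d,c
def world(u,v,z,c):
    K=np.array(c["camera_matrix"]);R=np.array(c["R"]);t=np.array(c["t"])
    return R.T@(np.linalg.inv(K)@[u*z,v*z,z]-t)
def cloud(d,c):
    K=np.array(c["camera_matrix"]);R=np.array(c["R"]);t=np.array(c["t"])
    v,u=np.indices(d.shape); p=np.stack([(u-K[0,2])/K[0,0]*d,(v-K[1,2])/K[1,1]*d,d],-1)
    w=(p-t)@R; w[d==0]=np.nan; return w
E
python3 - <<'E'
from h import *
for n in("scene","top"):
    im,d,c=grab(n); np.savez(n,im=im,d=d,**c); cv2.imwrite(f"pics/{n}0.png",im[...,::-1])
E
```

```text
(no output)
```

View pics/scene0.png

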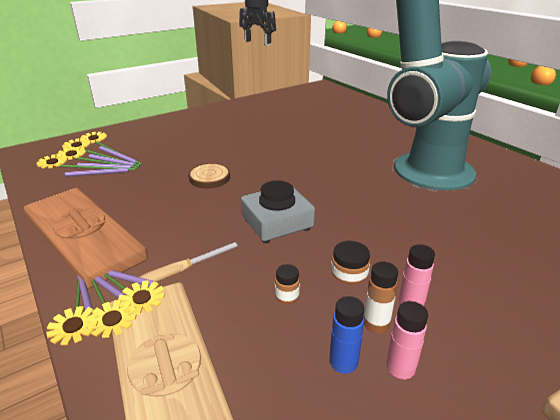

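View pics/top0.png

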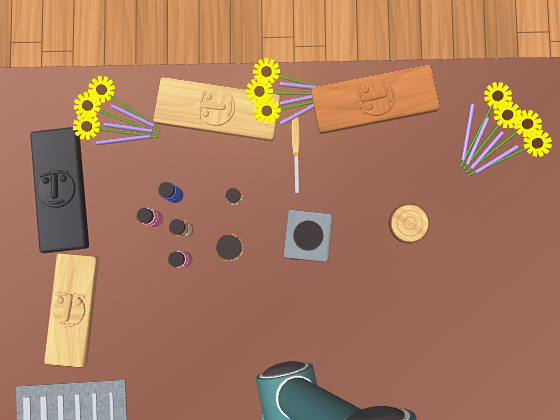

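Scene picture, candidates: tall amber (381,298), blue (347,335), pinks (407,340) and (418,275), short amber (287,283) and squat jar (351,260). The tall amber one fits the description; in the top picture its cap is at (178,228). The pad is at (308,235) and the slice at (409,223).

```bash
python3 - <<'E'
from h import *
f=np.load("top.npz");W=cloud(f["d"],f)
def blob(u,v,r,z0,z1,nm):
    y,x=np.indices(W.shape[:2]);m=(np.hypot(x-u,y-v)<r)&(W[...,2]>z0)&(W[...,2]<z1)
    p=W[m];print(nm,m.sum(),p.mean(0).round(4),((p.min(0)+p.max(0))/2).round(4),np.ptp(p,0).round(3))
blob(178,228,13,.11,.13,"bottle");blob(308,235,25,.085,.1,"pad");blob(409,223,30,.012,.026,"slice")
for n,u,v in(("blue",167,190),("pinkA",146,216),("pinkB",177,259)):blob(u,v,12,.1,.14,n)
blob(229,247,18,.04,.06,"jar");blob(233,196,12,.045,.07,"short");blob(308,235,40,.05,.066,"housing")
s=np.load("scene.npz");S=cloud(s["d"],s)
y,x=np.indices(S.shape[:2]);m=(np.hypot(x-384,y-268)<14)&(S[...,2]>.117)&(S[...,2]<.125);p=S[m];print("scene cap",p.mean(0),np.ptp(p,0))
m=(np.hypot(x-277,y-187)<25)&(S[...,2]>.09)&(S[...,2]<.098);p=S[m];print("scene pad",p.mean(0),np.ptp(p,0))
cv2.imwrite("pics/crop.png",cv2.resize(s["im"][230:390,300:460,::-1],None,fx=3,fy=3))
st=env.read_state();print(st["tcp_pos"],st["eef_rot"],st["time"],st["opening"])
E
```

```text
bottle 194 [0.5233 0.3107 0.1197] [0.5239 0.3113 0.119 ] [0.039 0.04  0.017]
pad 581 [ 0.4991 -0.0269  0.0932] [ 0.4998 -0.0269  0.0927] [0.07  0.068 0.014]
slice 1213 [ 0.5315 -0.306   0.0179] [ 0.5325 -0.3057  0.019 ] [0.108 0.111 0.014]
blue 210 [0.6194 0.338  0.1176] [0.6198 0.3396 0.1139] [0.04  0.042 0.025]
pinkA 216 [0.5535 0.3928 0.1175] [0.5539 0.3942 0.1134] [0.039 0.04  0.027]
pinkB 213 [0.4408 0.3117 0.1178] [0.4394 0.3128 0.1136] [0.039 0.041 0.026]
jar 499 [0.4717 0.186  0.0493] [0.4715 0.1863 0.0492] [0.065 0.067 0.016]
short 174 [0.6103 0.1724 0.0572] [0.6101 0.1719 0.0563] [0.04  0.038 0.02 ]
housing 1416 [ 0.4984 -0.027   0.0603] [ 0.4992 -0.0281  0.058 ] [0.138 0.13  0.016]
scene cap [0.52731669 0.31404725 0.12031979] [0.04046502 0.04009355 0.00555532]
scene pad [ 0.50364098 -0.02274661  0.09401554] [0.07175386 0.07418265 0.00668391]
[ 0.16082709 -0.65486393  0.23007855] [[-4.27315364e-04  9.71150241e-01  2.38468085e-01]
 [ 2.02893159e-03  2.38468458e-01 -9.71148124e-01]
 [-9.99997850e-01  6.88489175e-05 -2.07229864e-03]] 0.1 0.08551420931035766
```

View pics/crop.png

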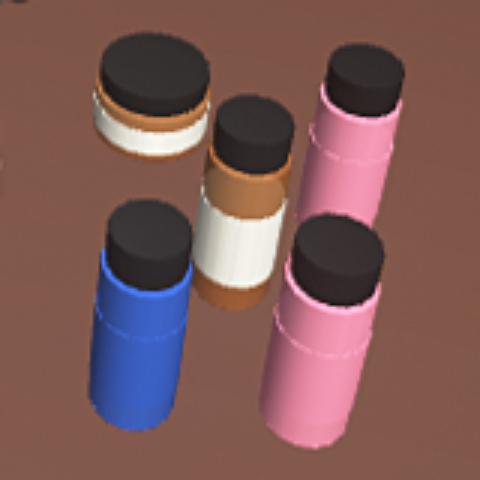

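Close crop confirms it: the amber bottle with the paper label stands between the blue and two pink ones. Target is about (0.525, 0.312), using the mean of both cameras. The jaw axis goes at -55°, between the neighbours, which is a turn of +21°.

```bash

python3 -m creep '[[[1,1,0],[0,0,0],-1],[[1,1,0],[0,0,0],-1],[[1,1,0],[0,0,0],-1],[[1,1,0],[0,0,0],-1]]' 60 | tail -3
python3 -m creep '[[[1,1,0],[0,0,0],-1],[[1,1,0],[0,0,0],-1],[[1,1,0],[0,0,0],-1],[[1,1,0],[0,0,0],-1]]' | tail -3
python3 -m creep '[[[1,1,0],[0,0,0.117],-1],[[1,1,0],[0,0,0.117],-1],[[1,1,0],[0,0,0.117],-1],[[1,1,0],[0,0,0.117],-1]]' | tail -3
python3 -m creep '[[[0.64,1,0],[0,0,0],-1],[[0.64,1,0],[0,0,0],-1],[[0.64,1,0],[0,0,0],-1],[[0.64,1,0],[0,0,0],-1]]' | tail -3
```

```text
eef_rot: [[0.001, 0.971, 0.24], [0.003, 0.24, -0.971], [-1.0, 0.002, -0.003]]
contact_force: [0.3, 0.5, 0.2]
opening: 0.0857
eef_rot: [[0.001, 0.971, 0.241], [0.002, 0.241, -0.971], [-1.0, 0.001, -0.002]]
contact_force: [-0.3, -0.4, 0.0]
opening: 0.0854
eef_rot: [[0.001, 0.816, 0.578], [0.002, 0.578, -0.816], [-1.0, 0.002, -0.001]]
contact_force: [-0.0, -0.6, -0.9]
opening: 0.0852
eef_rot: [[0.001, 0.818, 0.576], [0.003, 0.576, -0.818], [-1.0, 0.003, -0.002]]
contact_force: [-1.4, -0.4, -0.4]
opening: 0.0854
```

```bash

python3 -m creep '[[[0,1,0],[0,0,0],-1],[[0,1,0],[0,0,0],-1],[[0,1,0],[0,0,0],-1],[[0,1,0],[0,0,0],-1]]' | grep tcp
python3 -m creep '[[[0,1,0],[0,0,0],-1],[[0,1,0],[0,0,0],-1],[[0,1,0],[0,0,0],-1],[[0,1,0],[0,0,0],-1]]' | grep tcp
python3 -m creep '[[[0,1,0],[0,0,0],-1],[[0,1,0],[0,0,0],-1],[[0,1,0],[0,0,0],-1],[[0,1,0],[0,0,0],-1]]' | grep tcp
python3 -m creep '[[[0,1,0],[0,0,0],-1],[[0,1,0],[0,0,0],-1],[[0,1,0],[0,0,0],-1],[[0,1,0],[0,0,0],-1]]' | grep tcp
python3 -m creep '[[[0,1,0],[0,0,0],-1],[[0,1,0],[0,0,0],-1],[[0,1,0],[0,0,0],-1],[[0,1,0],[0,0,0],-1]]' | grep tcp
python3 -m creep '[[[0,0.67,0],[0,0,0],-1],[[0,0.67,0],[0,0,0],-1],[[0,0.67,0],[0,0,0],-1],[[0,0.67,0],[0,0,0],-1],[[0,0.67,0],[0,0,0],-1]]'
python3 - <<'E'
from h import *
im,d,c=grab("wrist");W=cloud(d,c);s=env.read_state();print(s["tcp_pos"],s["joint_pos"])
p=W[(W[...,2]>.113)&(W[...,2]<.127)&(np.hypot(W[...,0]-.525,W[...,1]-.3125)<.035)];print(len(p),p.mean(0),(p.min(0)+p.max(0))/2,np.ptp(p,0))
cv2.imwrite("pics/w1.png",im[...,::-1])
E
```

```text
tcp_pos: [0.5244, -0.1525, 0.2308]
tcp_pos: [0.5248, -0.0536, 0.2311]
tcp_pos: [0.5253, 0.0458, 0.2312]
tcp_pos: [0.5257, 0.1454, 0.2311]
tcp_pos: [0.5261, 0.2452, 0.2311]
time: 3.52
tcp_pos: [0.5257, 0.3089, 0.2309]
eef_rot: [[-0.0, 0.821, 0.571], [-0.002, 0.571, -0.821], [-1.0, -0.001, 0.001]]
contact_force: [0.1, 0.2, 0.2]
opening: 0.0855
[0.52561351 0.30896041 0.23100683] [ 2.81478362e+01  8.15919779e+00  1.00226072e+02 -7.57825595e-02
  7.16675766e+01  8.34139543e+01]
1556 [0.52597504 0.31171753 0.11873436] [0.52537385 0.31118065 0.11690717] [0.0392944  0.03989632 0.00774605]
```

View pics/w1.png

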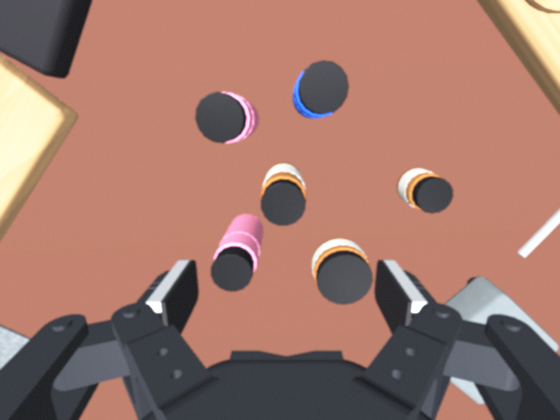

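The wrist picture shows the amber bottle's cap at (283,200), with the pink, blue and jar caps around it and room for the fingers. Measured at (0.5257, 0.3115). I'll descend 173 mm and close.

```bash

python3 -m creep '[[[0,0.026,-0.3],[0,0,0],-1],[[0,0.026,-0.6],[0,0,0],-1],[[0,0.026,-0.9],[0,0,0],-1],[[0,0.026,-0.9],[0,0,0],-1]]' 
python3 -m creep '[[[0,0,-0.2],[0,0,0],-1],[[0,0,-0.4],[0,0,0],-1],[[0,0,-0.6],[0,0,0],-1],[[0,0,-0.83],[0,0,0],-1],[[0,0,-0.83],[0,0,0],-1],[[0,0,-0.83],[0,0,0],-1]]'
python3 -m creep '[[[0,0,0],[0,0,0],0],[[0,0,0],[0,0,0],0.3],[[0,0,0],[0,0,0],1],[[0,0,0],[0,0,0],1],[[0,0,0],[0,0,0],1],[[0,0,0],[0,0,0],1],[[0,0,0],[0,0,0],1],[[0,0,0],[0,0,0],1]]' 60
```

```text
time: 3.9
tcp_pos: [0.5209, 0.3097, 0.1344]
eef_rot: [[-0.01, 0.821, 0.57], [-0.006, 0.57, -0.822], [-1.0, -0.012, -0.001]]
contact_force: [-2.5, -0.9, -1.8]
opening: 0.0857
time: 4.4
tcp_pos: [0.5247, 0.3127, 0.0583]
eef_rot: [[-0.002, 0.821, 0.571], [-0.001, 0.571, -0.821], [-1.0, -0.002, 0.0]]
contact_force: [-0.5, 0.3, 0.1]
opening: 0.0855
time: 5.07
tcp_pos: [0.5265, 0.3146, 0.0605]
eef_rot: [[0.003, 0.82, 0.572], [0.001, 0.572, -0.82], [-1.0, 0.003, 0.001]]
contact_force: [0.1, -1.4, 6.5]
opening: 0.0428
```

```bash

python3 -m creep '[[[0,0,0.2],[0,0,0],1],[[0,0,0.4],[0,0,0],1],[[0,0,0.6],[0,0,0],1],[[0,0,0.8],[0,0,0],1],[[0,0,1],[0,0,0],1]]' 
python3 -m creep '[[[0,0,0.2],[0,0,0],1],[[0,0,0.4],[0,0,0],1],[[0,0,0.6],[0,0,0],1],[[0,0,0.7],[0,0,0],1],[[0,0,0.7],[0,0,0],1],[[0,0,0.7],[0,0,0],1]]'
python3 - <<'E'
from h import *
im,d,c=grab("scene");cv2.imwrite("pics/s2.png",cv2.resize(im[100:400,250:530,::-1],None,fx=2,fy=2));np.savez("s2",im=im,d=d,**c)
E
```

```text
time: 5.48
tcp_pos: [0.5246, 0.3141, 0.1593]
eef_rot: [[-0.0, 0.82, 0.572], [-0.0, 0.572, -0.82], [-1.0, -0.0, -0.0]]
contact_force: [-0.3, -0.5, -2.5]
opening: 0.0426
time: 5.98
tcp_pos: [0.525, 0.3142, 0.2284]
eef_rot: [[0.001, 0.821, 0.572], [0.0, 0.572, -0.821], [-1.0, 0.001, 0.0]]
contact_force: [0.9, 0.3, -2.1]
opening: 0.0432
```

View pics/s2.png

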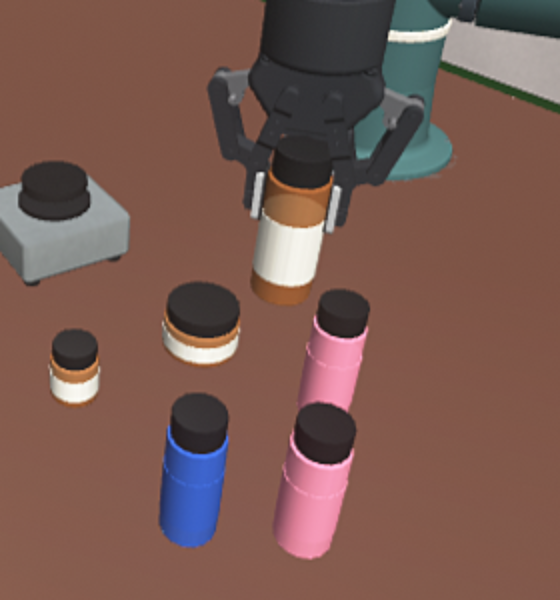

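Held and upright: it leans in the image like its neighbours, cap at (303,160), base at (282,290). Next I measure the bottle against the TCP, then carry it to the pad.

```bash
python3 - <<'E'
from h import *
from scipy.optimize import least_squares
s=np.load("s2.npz");W=cloud(s["d"],s)
def fit(sl,zmin,zmax):
    p=W[sl].reshape(-1,3);p=p[(p[:,2]>zmin)&(p[:,2]<zmax)]
    z0=p[:,2].mean()
    p0=p.mean(0)
    f=lambda q:np.hypot(p[:,0]-q[0]-q[2]*(p[:,2]-z0),p[:,1]-q[1]-q[3]*(p[:,2]-z0))-.022
    r=least_squares(f,[p0[0]-.015,p0[1],0,0],loss="soft_l1",f_scale=.002)
    print(len(p),r.x.round(4),"tilt deg",np.degrees(np.hypot(*r.x[2:])).round(2),"z",p[:,2].min().round(4),z0.round(3),"rms",np.std(r.fun))
fit((slice(200,252),slice(378,412)),.150,.235)
fit((slice(320,375),slice(330,362)),.01,.09)
E
python3 -m creep '[[[0,-1,0],[0,0,0],1],[[0,-1,0],[0,0,0],1],[[0,-1,0],[0,0,0],1],[[0,-1,0],[0,0,0],1]]' | grep tcp
python3 -m creep '[[[0,-1,0],[0,0,0],1],[[0,-1,0],[0,0,0],1],[[0,-1,0],[0,0,0],1],[[0,-1,0],[0,0,0],1]]' | grep tcp
python3 -m creep '[[[0,-1,0],[0,0,0],1],[[0,-1,0],[0,0,0],1],[[0,-1,0],[0,0,0],1],[[0,-1,0],[0,0,0],1]]' | grep tcp
python3 -m creep '[[[-0.23,-0.38,0],[0,0,0],1],[[-0.23,-0.38,0],[0,0,0],1],[[-0.23,-0.38,0],[0,0,0],1],[[-0.23,-0.38,0],[0,0,0],1],[[-0.23,-0.38,0],[0,0,0],1]]'
```

```text
1130 [0.5238 0.3128 0.002  0.0217] tilt deg 1.25 z 0.1688 0.204 rms 0.0007548967481003211
1098 [ 0.6223  0.3409 -0.0035 -0.0041] tilt deg 0.31 z 0.0103 0.052 rms 0.0006618956112036539
tcp_pos: [0.5235, 0.2102, 0.2257]
tcp_pos: [0.524, 0.1113, 0.2264]
tcp_pos: [0.5246, 0.0122, 0.227]
time: 7.45
tcp_pos: [0.5024, -0.0224, 0.228]
eef_rot: [[-0.0, 0.82, 0.572], [0.001, 0.572, -0.82], [-1.0, 0.0, -0.001]]
contact_force: [0.7, -1.0, -2.3]
opening: 0.0427
```

Grasp offset: bottle underside is about 59.5 mm below the TCP, xy within 2 mm, tilt about 1°. Lower onto the pad.

```bash

python3 -m creep '[[[0,0,-0.25],[0,0,0],1],[[0,0,-0.5],[0,0,0],1],[[0,0,-0.68],[0,0,0],1],[[0,0,-0.68],[0,0,0],1],[[0,0,-0.68],[0,0,0],1]]' 80
python3 -m creep '[[[0,0,-0.04],[0,0,0],1],[[0,0,-0.08],[0,0,0],1],[[0,0,-0.1],[0,0,0],1],[[0,0,-0.1],[0,0,0],1],[[0,0,-0.1],[0,0,0],1]]'
```

```text
time: 7.87
tcp_pos: [0.5013, -0.0228, 0.1592]
eef_rot: [[-0.003, 0.82, 0.573], [0.001, 0.573, -0.82], [-1.0, -0.002, -0.002]]
contact_force: [0.6, 0.8, -0.3]
opening: 0.0426
time: 8.28
tcp_pos: [0.5037, -0.0238, 0.1521]
eef_rot: [[0.004, 0.821, 0.571], [0.0, 0.571, -0.821], [-1.0, 0.003, 0.002]]
contact_force: [1.6, 1.7, 3.4]
opening: 0.0422
```

```bash

python3 -m creep '[[[0,0,-0.04],[0,0,0],1],[[0,0,-0.08],[0,0,0],1],[[0,0,-0.1],[0,0,0],1],[[0,0,-0.1],[0,0,0],1],[[0,0,-0.1],[0,0,0],1]]'
python3 -m creep '[[[0,0,-0.03],[0,0,0],1],[[0,0,-0.05],[0,0,0],1],[[0,0,-0.05],[0,0,0],1],[[0,0,-0.05],[0,0,0],1]]'
```

```text
time: 8.7
tcp_pos: [0.5038, -0.0238, 0.1426]
eef_rot: [[0.004, 0.821, 0.571], [0.0, 0.571, -0.821], [-1.0, 0.004, 0.002]]
contact_force: [-0.5, 1.5, 8.1]
opening: 0.0425
time: 9.03
tcp_pos: [0.5046, -0.0235, 0.1422]
eef_rot: [[0.005, 0.821, 0.571], [0.001, 0.571, -0.821], [-1.0, 0.005, 0.002]]
contact_force: [-9.3, 3.0, 33.2]
opening: 0.0426
```

The force jumped from 8 to 33 N over the last 0.5 mm, so the pad is on its stop. Hold, then check from the images.

```bash

python3 -m creep '[[[0,0,0],[0,0,0],1],[[0,0,0],[0,0,0],1],[[0,0,0],[0,0,0],1],[[0,0,0],[0,0,0],1],[[0,0,0],[0,0,0],1],[[0,0,0],[0,0,0],1],[[0,0,0],[0,0,0],1],[[0,0,0],[0,0,0],1]]'
python3 -m creep '[[[0,0,0],[0,0,0],1],[[0,0,0],[0,0,0],1],[[0,0,0],[0,0,0],1],[[0,0,0],[0,0,0],1],[[0,0,0],[0,0,0],1],[[0,0,0],[0,0,0],1],[[0,0,0],[0,0,0],1],[[0,0,0],[0,0,0],1]]'
python3 - <<'E'
from h import *
im,d,c=grab("scene");cv2.imwrite("pics/s3.png",cv2.resize(im[90:250,200:360,::-1],None,fx=3,fy=3));np.savez("s3",im=im,d=d,**c)
W=cloud(d,c);p=W.reshape(-1,3);r=np.hypot(p[:,0]-.5036,p[:,1]+.0227)
q=p[(r<.034)&(r>.027)&(p[:,2]>.07)&(p[:,2]<.1)];print(len(q),np.percentile(q[:,2],[10,50,90]))
E
```

```text
time: 9.7
tcp_pos: [0.5046, -0.0235, 0.1422]
eef_rot: [[0.006, 0.821, 0.571], [0.001, 0.571, -0.821], [-1.0, 0.005, 0.002]]
contact_force: [-8.2, 3.4, 32.2]
opening: 0.042
time: 10.37
tcp_pos: [0.5046, -0.0236, 0.1422]
eef_rot: [[0.005, 0.821, 0.571], [0.001, 0.571, -0.821], [-1.0, 0.005, 0.002]]
contact_force: [-8.6, 3.2, 32.5]
opening: 0.0428
224 [0.0723143  0.08047593 0.08295656]
```

View pics/s3.png

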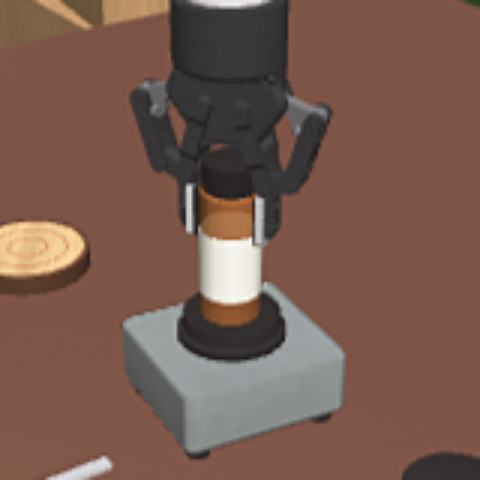

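Bottle centred on the pad (base at (231,315), pad at (231,318)), pad top at about 82 mm, held over 1.3 s. Now lift and carry to the slice at about (0.533, -0.305).

```bash

python3 -m creep '[[[0,0,0.1],[0,0,0],1],[[0,0,0.3],[0,0,0],1],[[0,0,0.5],[0,0,0],1],[[0,0,0.8],[0,0,0],1],[[0,0,0.8],[0,0,0],1]]' | grep tcp
python3 -m creep '[[[0.31,-1,0],[0,0,0],1],[[0.31,-1,0],[0,0,0],1],[[0.31,-1,0],[0,0,0],1],[[0.31,-1,0],[0,0,0],1]]' | grep tcp
python3 -m creep '[[[0,-1,0],[0,0,0],1],[[0,-1,0],[0,0,0],1],[[0,-1,0],[0,0,0],1],[[0,-1,0],[0,0,0],1]]' | grep tcp
python3 -m creep '[[[0,-0.8,0],[0,0,0],1],[[0,-0.8,0],[0,0,0],1],[[0,-0.8,0],[0,0,0],1],[[0,-0.8,0],[0,0,0],1],[[0,-0.8,0],[0,0,0],1],[[0,-0.8,0],[0,0,0],1]]'
python3 - <<'E'
from h import *
im,d,c=grab("scene");W=cloud(d,c);s=env.read_state();print(s["tcp_pos"])
from scipy.optimize import least_squares
hsv=cv2.cvtColor(im,cv2.COLOR_RGB2HSV)
T=s["tcp_pos"];p=W[(np.hypot(W[...,0]-T[0],W[...,1]-T[1])<.035)&(W[...,2]>T[2]-.075)&(W[...,2]<T[2]-.005)]
f=lambda q:np.hypot(p[:,0]-q[0]-q[2]*(p[:,2]-p[:,2].mean()),p[:,1]-q[1]-q[3]*(p[:,2]-p[:,2].mean()))-.022
r=least_squares(f,[T[0],T[1],0,0],loss="soft_l1",f_scale=.002);print(len(p),r.x.round(4),"zmin",np.sort(p[:,2])[:5])
p=W[(np.hypot(W[...,0]-.535,W[...,1]+.303)<.08)&(W[...,2]>.012)&(W[...,2]<.03)];print("slice",(p.min(0)+p.max(0))/2,np.ptp(p,0))
p=W.reshape(-1,3);p=p[(np.hypot(p[:,0]-.5036,p[:,1]+.0227)<.03)];print("pad z",np.nanmedian(p[:,2]))
cv2.imwrite("pics/s4.png",cv2.resize(im[60:240,130:310,::-1],None,fx=3,fy=3))
E
```

```text
tcp_pos: [0.5051, -0.0245, 0.2211]
tcp_pos: [0.5335, -0.1279, 0.2145]
tcp_pos: [0.5321, -0.227, 0.2142]
time: 12.0
tcp_pos: [0.5327, -0.3021, 0.2146]
eef_rot: [[-0.001, 0.82, 0.572], [0.001, 0.572, -0.82], [-1.0, -0.0, -0.002]]
contact_force: [-1.2, 0.0, -1.5]
opening: 0.0423
[ 0.5328127  -0.30219034  0.21484614]
383 [ 0.5315 -0.3039  0.0024  0.0254] zmin [0.15406077 0.1545322  0.15471637 0.15521349 0.15602438]
slice [ 0.53402303 -0.30267829  0.01680827] [0.10969839 0.11298336 0.00950039]
pad z 0.09377221190247806
```

View pics/s4.png

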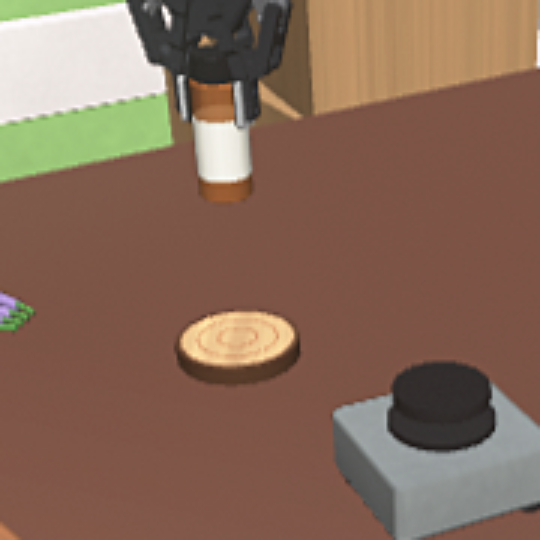

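The pad is back up at 94 mm, and the bottle is over the slice within about 3 mm (base at (225,190), slice at (240,340) in the picture). Descend.

```bash

python3 -m creep '[[[0,0,-0.25],[0,0,0],1],[[0,0,-0.5],[0,0,0],1],[[0,0,-0.75],[0,0,0],1],[[0,0,-1],[0,0,0],1],[[0,0,-1],[0,0,0],1]]' | grep tcp
python3 -m creep '[[[0,0,-0.1],[0,0,0],1],[[0,0,-0.2],[0,0,0],1],[[0,0,-0.28],[0,0,0],1],[[0,0,-0.32],[0,0,0],1],[[0,0,-0.34],[0,0,0],1],[[0,0,-0.34],[0,0,0],1],[[0,0,-0.34],[0,0,0],1]]'
```

```text
tcp_pos: [0.5292, -0.3001, 0.1093]
time: 13.05
tcp_pos: [0.5333, -0.3042, 0.0818]
eef_rot: [[0.001, 0.821, 0.571], [-0.0, 0.571, -0.821], [-1.0, 0.0, 0.001]]
contact_force: [-0.1, -1.2, -0.6]
opening: 0.0422
```

```bash

python3 -m creep '[[[0,0,-0.015],[0,0,0],1],[[0,0,-0.03],[0,0,0],1],[[0,0,-0.03],[0,0,0],1],[[0,0,-0.03],[0,0,0],1]]'
```

```text
time: 13.38
tcp_pos: [0.5333, -0.3042, 0.0787]
eef_rot: [[0.001, 0.821, 0.571], [-0.001, 0.571, -0.821], [-1.0, 0.0, 0.001]]
contact_force: [0.5, -0.4, -0.5]
opening: 0.0423
```

```bash

python3 -m creep '[[[0,0,-0.01],[0,0,0],1],[[0,0,-0.01],[0,0,0],1],[[0,0,-0.01],[0,0,0],1],[[0,0,-0.01],[0,0,0],1]]'
```

```text
time: 13.72
tcp_pos: [0.5334, -0.3042, 0.0786]
eef_rot: [[0.001, 0.821, 0.572], [-0.001, 0.572, -0.821], [-1.0, 0.0, 0.001]]
contact_force: [-1.9, 1.1, 4.7]
opening: 0.0426
```

Contact (+4.7 N). Release slowly, retreat upward.

```bash

python3 -m creep '[[[0,0,0],[0,0,0],0],[[0,0,0],[0,0,0],-0.4],[[0,0,0],[0,0,0],-0.8],[[0,0,0],[0,0,0],-1],[[0,0,0],[0,0,0],-1],[[0,0,0],[0,0,0],-1],[[0,0,0],[0,0,0],-1],[[0,0,0],[0,0,0],-1]]' 20
python3 -m creep '[[[0,0,0.1],[0,0,0],-1],[[0,0,0.3],[0,0,0],-1],[[0,0,0.5],[0,0,0],-1],[[0,0,0.8],[0,0,0],-1],[[0,0,1],[0,0,0],-1],[[0,0,1],[0,0,0],-1]]'
python3 -m creep '[[[0,0,0.4],[0,0,0],-1],[[0,0,0.6],[0,0,0],-1],[[0,0,0.6],[0,0,0],-1],[[0,0,0.6],[0,0,0],-1],[[0,0,0.6],[0,0,0],-1]]'
python3 - <<'E'
from h import *
im,d,c=grab("scene");W=cloud(d,c)
from scipy.optimize import least_squares
p=W[(np.hypot(W[...,0]-.534,W[...,1]+.303)<.06)&(W[...,2]>.03)&(W[...,2]<.11)]
f=lambda q:np.hypot(p[:,0]-q[0]-q[2]*(p[:,2]-.018),p[:,1]-q[1]-q[3]*(p[:,2]-.018))-.022
r=least_squares(f,[.53,-.3,0,0],loss="soft_l1",f_scale=.002);print(len(p),r.x.round(4))
p=W[(np.hypot(W[...,0]-.534,W[...,1]+.303)<.06)&(W[...,2]<.16)];print("top z",np.sort(p[:,2])[-5:])
p=W.reshape(-1,3);p=p[(np.hypot(p[:,0]-.5036,p[:,1]+.0227)<.03)];print("pad z",np.nanmedian(p[:,2]))
cv2.imwrite("pics/s5.png",cv2.resize(im[60:240,130:310,::-1],None,fx=3,fy=3))
E
```

```text
time: 14.38
tcp_pos: [0.5329, -0.3039, 0.0771]
eef_rot: [[-0.0, 0.821, 0.572], [0.0, 0.572, -0.821], [-1.0, -0.0, -0.0]]
contact_force: [-0.1, -0.6, 0.1]
opening: 0.0857
time: 14.88
tcp_pos: [0.5363, -0.306, 0.1843]
eef_rot: [[0.009, 0.821, 0.571], [-0.006, 0.572, -0.821], [-1.0, 0.004, 0.01]]
contact_force: [-0.8, 0.0, 1.0]
opening: 0.0856
time: 15.3
tcp_pos: [0.5324, -0.3036, 0.2364]
eef_rot: [[-0.001, 0.821, 0.572], [0.001, 0.572, -0.821], [-1.0, -0.001, -0.001]]
contact_force: [-0.1, -0.6, -0.9]
opening: 0.0854
479 [ 0.5329 -0.306  -0.0025 -0.0041]
top z [0.13910732 0.13914286 0.13916242 0.13924338 0.14003177]
pad z 0.09360057815150341
```

View pics/s5.png

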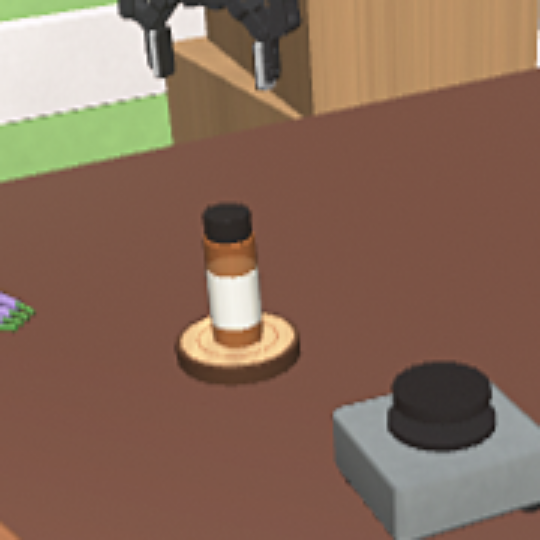

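The bottle stands upright on the slice (base (238,338), slice (239,345)), the gripper is clear above it and the pad is up.

```bash
python3 -c "
from rig import env
print(env.close_job(), env.read_state()['time'])"
```

```text
the job is handed in; nothing more can be done
the job is handed in; nothing more can be done
```

I picked up the tall amber bottle and pressed it upright onto the mixer pad. I then stood it on the log slice, let go and handed the job in at about 15 s; no verdict was reported.

- **Pressing:** I held the bottle down for about 1.3 s with roughly 32 N on the tool. The pad's top read about 81–82 mm, which is its stop, and the bottle was centred on it. I judged this from the force jump and camera depth, since the pad joint can't be read directly.
- **Placing:** the bottle's axis is about 3 mm from the slice's centre and its tilt is under 0.5°. Its top at 139 mm fits standing on the 18 mm slice.
- **At the end:** the pad is back up at 94 mm, and the open gripper is clear above the bottle.

No check failed. The scene and top cameras disagreed by about 4 mm on positions, so I used values between them, well within the tolerances.

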